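# Refit the spindle of a dismantled banding wheel

### The job

The small banding wheel has been stripped for cleaning: put its steel spindle, which stands in the wooden block, back into the bronze bush of the grey cast foot. The fit is close and the bore sits off centre in the hub, so start the spindle leaning by ten degrees or more with its lower edge well in the bore, feel for the wall, then straighten it, ease it sideways until it is free of side load and slide it gently down, never dropping it, until its collar sits flat on the bush; never force it: the bush bruises and scores. Then swing the keeper lever fully over the collar so that the spindle cannot lift, without disturbing the glaze pot and the pencil beside the foot.

Things in the scene. Friction and masses are not known exactly. Their poses are not given: they have to be found in the camera images.
- foot: Heavy grey cast foot, fixed to the bench: flange 130 mm wide and 12 mm high, hub 60 mm wide and 60 mm high round its z axis. Origin: centre of the underside. z up; its -x side carries the keeper's post (48 mm from the axis).
- hub_top (a point): Point on the hub's axis at the level of the bush's top face, 62 mm above the bench. The bronze bush (42 mm wide, flat top, sharp mouth) has an upright bore 21 mm wide and 50 mm deep, its axis 5 mm off this point in a direction that changes and is not measured. The bush does not move. Over 30 N from the spindle bruises it; over 7 N while it slides down, deeper than 12 mm, scores it.
- keeper (a joint): Flat steel lever (12 to 14 mm wide) turning level on its post, 72 to 78 mm above the bench, so that it clears the seated collar by 2 mm and is blocked by one that is not home. 0 = closed, at its stop, tongue over the collar and pointing at the hub's axis; grows as it opens (counter-clockwise from above), up to 1.7 rad. Stiff enough to stay where left; moves with about 1 N at the knob.
- keeper_pivot (a point): The keeper's turning axis (vertical), 48 mm from the hub's axis, 75 mm above the bench.
- keeper_knob (a point): Middle of the keeper's upright black knob: 14 mm wide, 26 mm high (82 to 108 mm above the bench), 40 mm from the pivot on the side away from the tongue. From above it runs clockwise round the pivot as the keeper closes.
- spindle_tip (a point): Centre of the flat lower end of the steel spindle (94 mm long, 0.2 to 0.33 kg); z runs up along the spindle. From the tip: round shaft 20 mm wide with sharp edge to 48 mm; round collar 50 mm wide from 48 to 56 mm; square nose 16 mm wide from 56 to 94 mm. At the start it stands upright in the wooden block, tip 4 mm above the bench. Fully home the tip is 14 mm above the bench.
- spindle_nose (a point): Centre of the spindle's square nose (16 x 16 mm, 38 mm high), 75 mm above the tip: the place to grasp it, fingers across two flats (x and y are square to the flats).
- spindle_center (a point): Point on the spindle's axis half-way up, 47 mm above the tip, z up along the spindle.
- block: Light wooden block 64 x 64 x 52 mm, fixed, with an easy 24 mm hole that holds the spindle; the collar rests on its top. Origin: centre of the underside.
- glaze_pot: Bystander: small orange glaze pot with white lid, 49 mm wide, 51 mm high. Origin: centre of the underside.
- pencil: Bystander: green pencil lying on the bench in front of the foot, 136 mm long, 7 mm thick. Origin: the middle of its length, on the bench.
There are look-alikes about, which are no part of the job. Leave any orange look-alike of the part that bears spindle_tip alone.

How it is judged (in metres and radians):
On the way, in this order (a step that is already met when the one before it is completed fails the run):
1. the spindle's lower edge is in the bore while the spindle leans by more than 8 degrees (angle between spindle_tip's own z axis and vertical above 0.14 rad and z of spindle_tip in the frame of foot below 0.062 m and horizontal distance between spindle_tip and hub_top below 0.0105 m), for 0.1 s.
2. the spindle is upright and fully home (angle between spindle_tip's own z axis and vertical below 0.06 rad and z of spindle_tip in the frame of foot below 0.0165 m and horizontal distance between spindle_tip and hub_top below 0.0085 m), for 0.2 s.
3. the keeper is swung over the collar (value of joint keeper below 0.12 rad), for 0.2 s.
At the end, for the whole second after the job is handed in: The spindle stands upright (within 3.4 degrees) in the bore, its collar on the bush (within 2.5 mm of fully home), and the keeper is closed over the collar (within 0.12 rad of its stop) (all of step 2 and value of joint keeper below 0.12 rad); the robot touches nothing.
It fails at once if the spindle presses on the bush or foot with more than 30 N (contact force between spindle and foot above 30 N).
It fails at once if the spindle, more than 12 mm down the bore and not yet home, presses on the bush with more than 7 N (z of spindle_tip in the frame of foot between 0.018 and 0.05 m and contact force between spindle and foot above 7 N).
It fails at once if the spindle is dropped into the bore (moves faster than 0.3 m/s in it) (z of spindle_tip in the frame of foot below 0.055 m and horizontal distance between spindle_tip and hub_top below 0.0105 m and linear speed of spindle above 0.3 m/s).
It fails at once if the glaze pot or the pencil is moved by more than 20 mm (distance of any of glaze_pot, pencil from where it was at the start of the episode above 0.02 m).
It also fails if it takes over 72 s, if anything falls off the work surface, if the arm or the gripper's body presses on something with over 40 N, if the wrist force passes 120 N, or if a joint passes its speed limit or range.

### The arm

A 6-joint arm with a two-finger parallel gripper is mounted at the origin on a cart in front of the work surface, level with it; the furniture and walls round the work are solid. World frame = base frame: x ahead of the robot, y to its left, z up, the work surface at z = 0. Lengths are in m, angles in degrees, forces in N, time in s.
With the tool pointing down it reaches from about 0.35 to 0.875 m from the base axis. Payload 4.2 kg.
Tool frame: the origin (TCP) lies between the finger pads; the fingertips stand 17 mm ahead of it and the grasp point (between the pads) lies 2 mm behind it; z points along the fingers, y is the line along which they close (so a half turn about z gives the same grasp; the last joint's range is limited). The gripper opens to 87 mm and grips with 3 to 60 N. Pads are 19 mm wide; open, the fingers measure 117 mm over their backs; the gripper's body (75 mm by 190 mm) begins 51 mm behind the grasp point.
Start: joints at [-48.782, 22.042, 0.453, 0, -68.411, -14.817], TCP at [0.278, -0.56, 0.24] pointing down, gripper open.
Joint ranges: [-179.83, 179.83], [-69.29, 118.12], [-61.27, 80.66], [-181.25, 117.63], [-171.15, -9.14], [-177.46, 177.46]. Speed limits (degrees/s): [159.86, 159.86, 180, 180, 180, 180].

### API

Orientations are given as a 3x3 rotation matrix whose columns are the frame's x, y, z axes.
In Python, from station import sense, capture, r, masks_of gives the robot as it stands.
- The arm moves only by the tool apply_moves, never from a script. Its argument "steps" is a list that holds one entry, the list of rows, each a list of 7 numbers: the opening, from 0 (shut) to 1 (fully open), then the shift along the tool's x, y, z in mm, then the turn, a rotation vector about the tool's x, y, z in rad. A call has 1 to 12 rows; each row shifts and turns the commanded pose from where the row before left it, along the tool's axes as they then stand; what a row does not reach is not made up. A row lasts 1/8 s, in which the tool goes at most 62.5 mm and 10.7 degrees, less where a joint would pass 70% of its speed; a pose out of reach is approached as far as the arm can. A call with a gripper value outside its range is refused whole. The fingers move at their own pace and stop on an object; the grip force is fixed at half the most. Time passes only in rows, so rows that do not move let the fingers close. It gives the time, the measured TCP pose, the force and the opening at its end, in the units of the state.
- sense(): the state, without advancing time (a new reading comes with each control period).
- capture(name): name is "scene" or "top" or "wrist"; returns a dict with "color" (480x640x3 uint8, red, green, blue), "vfov" (degrees; the focal length in pixels is half the picture's height over the tangent of half this angle, whatever the lens; pixels are square), "cx", "cy" (the principal point, pixels), "dist" ([k1, k2, p1, p2, k3] as OpenCV has them; the pictures are not rectified), "T" (4x4, takes a point from camera to world coordinates). Camera axes: x right, y down, z forward; pixel columns grow to the right and rows downward; lengths in m; the calibration is good to about 2 mm. A picture is of the moment at which its call begins. There is no depth.
- r.finish_job(): hands the job in, once; it reports no verdict.
Trained networks look in a picture, given as the dict that the camera call returned (one of the last four; its "shot" number tells which), for a name from the list of things; names that differ only in an ending like _2 or _b are one class to them, and where a whole thing is asked for, a point or a joint stands for the part that bears it (a point fixed in the world has none). Each returns a list of dicts, best first, with "confidence" (0 to 1); they miss things now and then, are a little off and sometimes report something else, mostly with a low value. They report only what shows in the picture. A call takes as long as a camera call. They do not tell look-alikes from the thing itself.
- masks_of(picture, thing): "pixels" (480x640 bool, what is visible of it) and "box" ([left, top, width, height] in pixels, round what is visible of it).
The state is a dict: "time_s": time; "joints": joint angles; "joint_velocities": joint speeds; "effort": joint torques, N m; "tcp_pos": TCP position; "ee_rot": TCP orientation; "wrist_force": force on the tool from outside, world axes, zero at the start; "moment": the same for the moment, N m; "gripper_width": opening from 0.0 (shut) to 1.0 (fully open).
Only numpy, scipy, OpenCV 4.12 (cv2) and the standard library are available. Lean on these libraries where they do the work, as an engineer would, in place of code of your own. Each camera call takes 0.05 s, during which the arm holds its last target. There are 200 camera calls.

## Working session

There is one attempt and no reset: what is moved stays moved. The work goes in short steps, Python scripts to look and compute and a tool call to move; the robot and the scene stay as the last step left them, time stands still between calls to the robot, and variables do not carry over. Pictures are saved under pics/ and viewed, on a budget of 10 in all, crops included, one or two more only if the job needs it, and the job is handed in when it is done.

Besides the shell and the picture viewer there is one more tool, called after "Emit:" in YAML: its name, and indented under it one key for each argument. apply_moves: Moves the arm, as the interface text tells. Its arguments: {"type":"object","properties":{"steps":{"type":"array","items":{"type":"array","items":{"type":"array","items":{"type":"number"}}}}},"required":["steps"]}

```bash
mkdir -p pics; ls; python3 - <<'E'
from station import sense,capture,r,masks_of
import cv2,numpy as np
s=sense(); print(s)
ims=[]
for n in ["scene","top"]:
    p=capture(n); ims.append(p["color"]); print(n,p["vfov"],p["cx"],p["cy"],p["dist"],np.round(p["T"],3).tolist())
    for t in ["foot","keeper","spindle_tip","block","glaze_pot","pencil"]:
        print(t,[(round(d["confidence"],2),d["box"]) for d in masks_of(p,t)][:4])
    cv2.imwrite(f"pics/{n}0.png",p["color"][:,:,::-1])
E
```

```text
pics
{'time_s': 0.0, 'joints': array([-4.87817118e+01,  2.20880881e+01,  3.77088243e-01, -3.05068735e-02,
       -6.84124006e+01, -1.48166541e+01]), 'joint_velocities': array([ 0.02420836, -0.02193113,  0.05470078,  0.05737676,  0.08176981,
        0.13297964]), 'effort': array([ 1.39777534e-03, -3.90661705e+01,  1.87410986e+01,  4.21990603e+00,
        1.10411999e-02, -1.94872960e-04]), 'tcp_pos': array([ 0.27766411, -0.55926597,  0.23846544]), 'ee_rot': array([[-8.95786369e-01, -4.44483616e-01, -1.04671732e-03],
       [-4.44484843e-01,  8.95784258e-01,  1.94625225e-03],
       [ 7.25556611e-05,  2.20867623e-03, -9.99997558e-01]]), 'wrist_force': array([ 0.06139196, -0.51245377,  0.30148788]), 'moment': array([ 0.0298035 , -0.05663878, -0.02601854]), 'gripper_width': 0.997880431320944}
scene 52.86054706431226 314.3186352601036 237.45199361692897 [-0.10080973  0.          0.          0.          0.        ] [[-0.54, -0.553, 0.634, 0.057], [-0.841, 0.369, -0.395, 0.551], [-0.015, -0.747, -0.664, 0.683], [0.0, 0.0, 0.0, 1.0]]
foot [(0.76, [257.4, 290.2, 79.4, 106.4])]
keeper [(0.59, [
[... 156 characters left out ...]
[309.7, 292.9, 24.4, 48.1])]
block [(0.87, [394.3, 259.7, 57.3, 54.7])]
glaze_pot [(0.83, [203.9, 285.9, 28.2, 34.2])]
pencil [(0.79, [348.6, 345.2, 33.7, 63.0])]
top 45.67825271088679 320.6859652383225 232.43926715102083 [-0.08754764  0.          0.          0.          0.        ] [[0.001, -0.988, 0.152, 0.45], [-1.0, -0.002, -0.01, 0.183], [0.01, -0.152, -0.988, 1.168], [0.0, 0.0, 0.0, 1.0]]
foot [(0.61, [208.3, 282.9, 61.8, 64.1])]
keeper [(0.78, [253.7, 295.4, 11.2, 36.3])]
spindle_tip [(0.72, [362.2, 302.8, 24.5, 23.9]), (0.7, [412.0, 299.6, 26.9, 25.0])]
block [(0.7, [353.5, 293.7, 38.5, 37.9])]
glaze_pot [(0.62, [196.1, 213.2, 29.3, 25.4])]
pencil [(0.47, [255.3, 341.1, 51.6, 27.9])]
```

```bash
python3 - <<'E'
import cv2,numpy as np
a=cv2.imread("pics/scene0.png")[140:420,180:500]; b=cv2.imread("pics/top0.png")[180:400,150:470]
a=cv2.resize(a,None,fx=1.25*1.0,fy=1.25,interpolation=3); 
b=cv2.resize(b,None,fx=1.25,fy=1.25,interpolation=3)
b=cv2.copyMakeBorder(b,0,a.shape[0]-b.shape[0],0,0,0)
cv2.imwrite("pics/a0.png",np.hstack([a,b]))
E
```

```text
(no output)
```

View pics/a0.png

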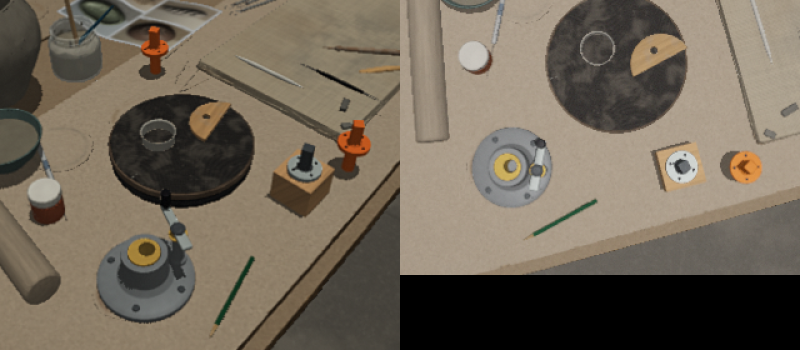

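The views show the steel spindle in the wooden block (crop 305,165 left, 681,165 right). An orange look-alike stands at 353,140 and another at 153,45. The foot's bush is at 146,250, and the keeper is open on its right. The pot is at 46,200 and the pencil at 232,295. Next I'll locate these in world coordinates.

```bash
cat > h.py <<'E'
from station import sense,capture,r,masks_of
import cv2,numpy as np
def K(p):
    f=240/np.tan(np.radians(p["vfov"])/2); return np.array([[f,0,p["cx"]],[0,f,p["cy"]],[0,0,1.]])
def plane(p,uv,z):
    q=cv2.undistortPoints(np.array(uv,float).reshape(-1,1,2),K(p),np.array(p["dist"])).reshape(-1,2)
    T=np.array(p["T"]); d=np.c_[q,np.ones(len(q))]@T[:3,:3].T; o=T[:3,3]
    return (o+d*((z-o[2])/d[:,2])[:,None])[:,:2]
def proj(p,X):
    T=np.linalg.inv(np.array(p["T"])); c=np.atleast_2d(X)@T[:3,:3].T+T[:3,3]
    return cv2.projectPoints(c,np.zeros(3),np.zeros(3),K(p),np.array(p["dist"]))[0].reshape(-1,2)
E
python3 - <<'E'
from h import *
p=capture("top")
for t,z in [("foot",.03),("keeper",.075),("spindle_tip",.06),("block",.052),("glaze_pot",.05),("pencil",.004)]:
    for d in masks_of(p,t)[:3]:
        v,u=np.nonzero(d["pixels"]); print(t,np.round(d["confidence"],2),(u.mean(),v.mean()),np.round(plane(p,[(u.mean(),v.mean())],z),4))
hsv=cv2.cvtColor(p["color"],cv2.COLOR_RGB2HSV)
c=(p["color"][280:350,205:275])
cv2.imwrite("pics/foot0.png",cv2.resize(c,None,fx=6,fy=6,interpolation=2)[:,:,::-1])
# flange fit: grab pixels
for nm,(u,v),z in [("bush",(239,313),.062),("screw",(150+137/1.25,180+170/1.25),.082),("knob",(150+140/1.25,180+143/1.25),.108),("tongue",(150+134/1.25,180+188/1.25),.078)]:
    print(nm,np.round(plane(p,[(u,v)],z),4))
E
```

```text
foot 0.97 (np.float64(238.98112623762376), np.float64(313.646349009901)) [[0.4614 0.3338]]
keeper 0.68 (np.float64(259.13127413127415), np.float64(313.27413127413126)) [[0.4618 0.2895]]
spindle_tip 0.86 (np.float64(363.289592760181), np.float64(124.56108597285068)) [[0.8421 0.0858]]
spindle_tip 0.77 (np.float64(426.62603305785126), np.float64(313.58677685950414)) [[ 0.4613 -0.033 ]]
spindle_tip 0.6 (np.float64(374.98573975044565), np.float64(312.9964349376114)) [[0.4627 0.0674]]
block 0.82 (np.float64(371.8204697986577), np.float64(313.33557046979865)) [[0.4622 0.0727]]
block 0.31 (np.float64(374.73674242424244), np.float64(313.1837121212121)) [[0.4624 0.067 ]]
glaze_pot 0.54 (np.float64(259.43959731543623), np.float64(311.5838926174497)) [[0.4654 0.2914]]
pencil 0.66 (np.float64(280.7865612648221), np.float64(353.9683794466403)) [[0.3815 0.2518]]
bush [[0.4623 0.3296]]
screw [[0.4566 0.2878]]
knob [[0.4962 0.2815]]
tongue [[0.4296 0.2924]]
```

View pics/foot0.png

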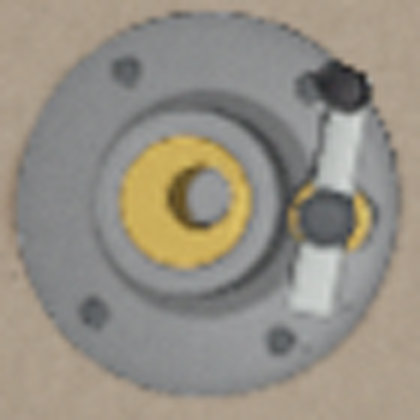

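```bash
cat >> h.py <<'E'
from scipy.spatial.transform import Rotation as Ro
def rows(dp,dR=np.zeros(3),n=1,g=1.0,R0=None):
    """world shift dp (m), world rotvec dR (rad) of the tool, from R0 (default: measured)"""
    R=np.array(sense()["ee_rot"]) if R0 is None else R0
    for i in range(n):
        s=R.T@np.array(dp)/n*1000; w=R.T@np.array(dR)/n
        print([g]+[round(float(x),1) for x in s]+[round(float(x),4) for x in w],end=",\n")
        R=Ro.from_rotvec(np.array(dR)/n).as_matrix()@R
    return R
E
python3 - <<'E'
from h import *
rows([.463-.2777,.067+.5593,.25-.2385],[0,0,np.radians(270-206.4)],11)
E
```

```text
[1.0, -40.4, 43.5, -1.0, 0.0, -0.0, -0.1009],
[1.0, -44.6, 39.2, -1.0, 0.0, -0.0, -0.1009],
[1.0, -48.3, 34.5, -1.0, 0.0, -0.0, -0.1009],
[1.0, -51.5, 29.5, -1.0, 0.0, -0.0, -0.1009],
[1.0, -54.2, 24.1, -1.0, 0.0, -0.0, -0.1009],
[1.0, -56.4, 18.6, -1.0, 0.0, -0.0, -0.1009],
[1.0, -58.0, 12.8, -1.0, 0.0, -0.0, -0.1009],
[1.0, -59.0, 6.9, -1.0, 0.0, -0.0, -0.1009],
[1.0, -59.4, 0.9, -1.0, 0.0, -0.0, -0.1009],
[1.0, -59.2, -5.1, -1.0, 0.0, -0.0, -0.1009],
[1.0, -58.3, -11.0, -1.0, 0.0, -0.0, -0.1009],
```

Emit:
apply_moves:
  steps:
    - [[1, -40.4, 43.5, -1, 0, 0, -0.101], [1, -44.6, 39.2, -1, 0, 0, -0.101], [1, -48.3, 34.5, -1, 0, 0, -0.101], [1, -51.5, 29.5, -1, 0, 0, -0.101], [1, -54.2, 24.1, -1, 0, 0, -0.101], [1, -56.4, 18.6, -1, 0, 0, -0.101], [1, -58, 12.8, -1, 0, 0, -0.101], [1, -59, 6.9, -1, 0, 0, -0.101], [1, -59.4, 0.9, -1, 0, 0, -0.101], [1, -59.2, -5.1, -1, 0, 0, -0.101], [1, -58.3, -11, -1, 0, 0, -0.101], [1, 0, 0, 0, 0, 0, 0]]

```text
time_s: 2.55
tcp_pos: [0.4639, 0.0699, 0.2506]
ee_rot: [[0.007, -1.0, 0.001], [-1.0, -0.007, 0.0], [-0.0, -0.001, -1.0]]
wrist_force: [-1.1, -0.2, -1.1]
gripper_width: 1.004
```

```bash
python3 - <<'E'
from h import *
s=sense();print(s["tcp_pos"],s["ee_rot"],s["joints"],s["wrist_force"])
p=capture("wrist");print(p["vfov"],p["dist"],np.round(p["T"],4))
for t in ["spindle_tip","block"]:
    for d in masks_of(p,t)[:3]: print(t,d["confidence"],d["box"])
for X in [(.463,.067,.06),(.463,.067,.098)]: print(proj(p,X))
cv2.imwrite("pics/w1.png",p["color"][:,:,::-1])
E
```

```text
[0.46389988 0.06988834 0.25060928] [[ 6.58737838e-03 -9.99977963e-01  8.25154534e-04]
 [-9.99978248e-01 -6.58710169e-03  3.37588074e-04]
 [-3.32145258e-04 -8.27360406e-04 -9.99999603e-01]] [ 2.84861272e+01  6.13690851e+00 -1.94560530e+01  6.15455788e-03
 -6.43562593e+01 -2.81113644e+01] [-1.10996243 -0.1565639  -1.06991121]
64.11100072911556 [0.0052712 0.        0.        0.        0.       ] [[-1.000e+00 -6.800e-03 -8.000e-04  4.634e-01]
 [-6.700e-03  9.660e-01  2.584e-01 -1.000e-04]
 [-1.000e-03  2.584e-01 -9.660e-01  3.962e-01]
 [ 0.000e+00  0.000e+00  0.000e+00  1.000e+00]]
spindle_tip 0.72 [296.2, 66.3, 60.7, 61.1]
spindle_tip 0.7 [296.1, 186.3, 54.9, 56.9]
block 0.97 [282.9, 166.3, 82.3, 87.0]
block 0.53 [298.2, 187.1, 54.6, 55.0]
[[324.1485194  212.63372761]]
[[324.13640567 221.99132257]]
```

View pics/w1.png

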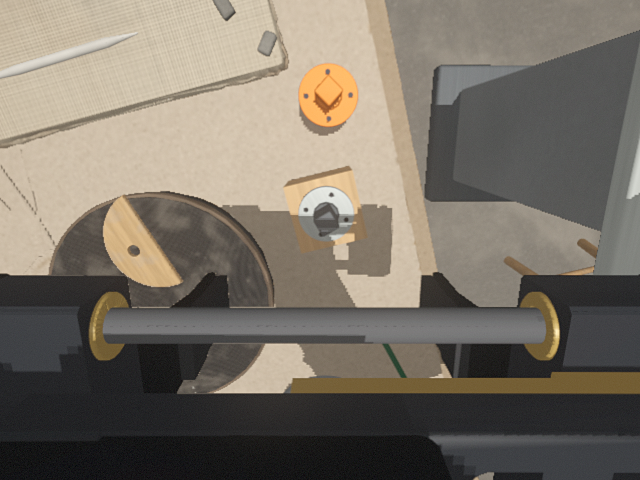

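The wrist view shows the steel spindle in the block at about (326,214), the orange look-alike at (328,95), and the gripper along the bottom. Next I'll zoom in to measure how the nose is turned.

```bash
python3 - <<'E'
from h import *
p=capture("wrist"); 
c=p["color"][160:260,276:376]
cv2.imwrite("pics/w1c.png",cv2.resize(c,None,fx=6,fy=6,interpolation=2)[:,:,::-1])
d=[d for d in masks_of(p,"spindle_tip") if d["box"][1]>150][0]
m=d["pixels"].astype(np.uint8); cs=max(cv2.findContours(m,0,1)[0],key=len)
e=cv2.fitEllipse(cs); print(e, plane(p,[e[0]],.06))
E
```

```text
((323.2603454589844, 217.73565673828125), (54.74525833129883, 54.95687484741211), 33.60307312011719) [[0.46204271 0.06784301]]
```

View pics/w1c.png

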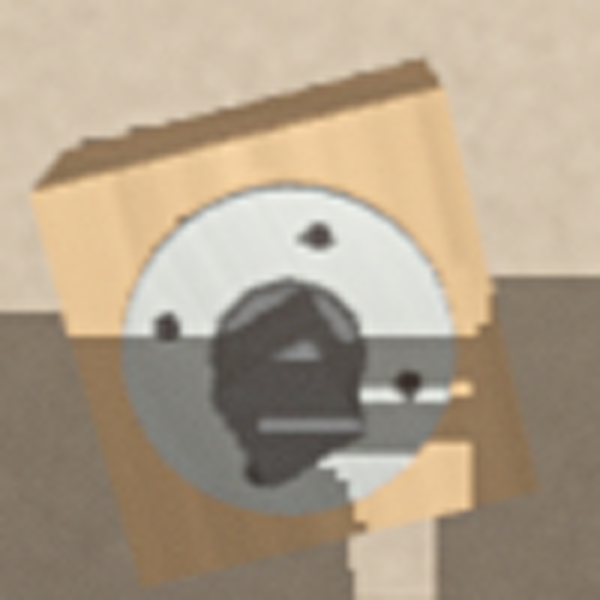

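Emit:
apply_moves:
  steps:
    - [[1, -17, 0, 45, 0, 0, 0], [1, -17, 1, 45, 0, 0, 0.006], [1, 0, 0, 0, 0, 0, 0]]

```text
time_s: 3.18
tcp_pos: [0.4597, 0.0989, 0.158]
ee_rot: [[-0.006, -1.0, -0.007], [-1.0, 0.006, -0.004], [0.004, 0.007, -1.0]]
wrist_force: [0.3, -1.1, 0.5]
gripper_width: 0.998
```

```bash
python3 - <<'E'
from h import *
s=sense();print(s["tcp_pos"],s["ee_rot"].round(4).tolist())
p=capture("wrist"); 
d=[d for d in masks_of(p,"spindle_tip")]; print([(x["confidence"],x["box"]) for x in d])
d=min(d,key=lambda d:abs(d["box"][1]+d["box"][3]/2-190)+abs(d["box"][0]+d["box"][2]/2-320))
m=d["pixels"].astype(np.uint8); cs=max(cv2.findContours(m,0,1)[0],key=len)
e=cv2.fitEllipse(cs); print(e, plane(p,[e[0]],.06))
u,v=map(int,e[0]); c=p["color"][v-50:v+50,u-50:u+50]
c=(255*(c/255.)**.5).astype(np.uint8)
cv2.imwrite("pics/w2c.png",cv2.resize(c,None,fx=6,fy=6,interpolation=2)[:,:,::-1]); print(u,v)
np.save("w2.npy",p,allow_pickle=True)
E
```

```text
[0.45968788 0.09891764 0.15797869] [[-0.0061, -1.0, -0.0066], [-1.0, 0.0062, -0.0036], [0.0036, 0.0066, -1.0]]
[(0.82, [272.1, 0.0, 89.2, 78.9]), (0.71, [280.4, 160.7, 76.9, 79.4])]
((317.90362548828125, 198.53323364257812), (76.68601989746094, 77.44043731689453), 83.26456451416016) [[0.46183823 0.06796528]]
317 198
```

View pics/w2c.png

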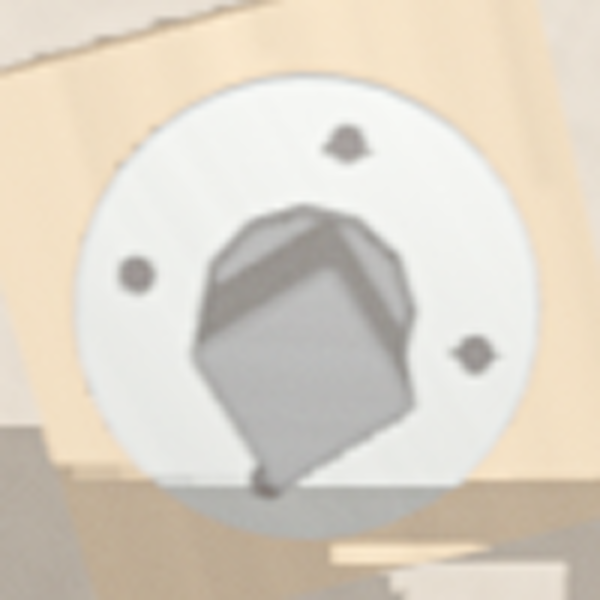

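The nose's top-face corners are clear at (333,268), (415,407), (277,492) and (193,353) in the crop, so it is turned about 31°. Next I'll look at the bush from the same relative pose, so that hand-eye errors cancel.

Emit:
apply_moves:
  steps:
    - [[1, -52, 0, 0, 0.004, 0, 0], [1, -52, 0, 0, 0.003, 0.003, 0], [1, -52, 0, 0, 0, 0, 0], [1, -52, 0, 0, 0, 0, 0], [1, -52, 0, 0, 0, 0, 0], [1, 0, 0, 0, 0, 0, 0], [1, 0, 0, 0, 0, 0, 0]]

```text
time_s: 4.15
tcp_pos: [0.4637, 0.3601, 0.1615]
ee_rot: [[-0.006, -1.0, 0.008], [-1.0, 0.006, -0.002], [0.002, -0.008, -1.0]]
wrist_force: [-0.3, -0.5, 0.6]
gripper_width: 1.005
```

```bash
python3 - <<'E'
from h import *
s=sense();print(s["tcp_pos"],s["ee_rot"].round(4).tolist())
p=capture("wrist"); np.save("w3.npy",p,allow_pickle=True)
hsv=cv2.cvtColor(p["color"],cv2.COLOR_RGB2HSV)
m=cv2.inRange(hsv,(15,90,60),(35,255,255)); n,l,st,ct=cv2.connectedComponentsWithStats(m)
print([ (st[i].tolist(),ct[i].round(1).tolist()) for i in range(1,n) if st[i,4]>200])
print(proj(p,[.4623,.33,.062]))
cv2.imwrite("pics/w3.png",p["color"][80:380,120:520,::-1])
q=np.load("w2.npy",allow_pickle=True).item()
c=np.array([(333,268),(415,407),(277,492),(193,353)])/6+[267-.4,148-.4]
w=plane(q,c,.098); print(w,w.mean(0)); e=np.roll(w,-1,0)-w; print(np.degrees(np.arctan2(e[:,1],e[:,0])),np.linalg.norm(e,axis=1))
E
```

```text
[0.46369513 0.36012173 0.16150526] [[-0.0056, -1.0, 0.0082], [-1.0, 0.0056, -0.0016], [0.0016, -0.0082, -1.0]]
[([536, 162, 104, 113, 3043], [596.4, 214.2]), ([296, 180, 65, 64, 2840], [328.4, 212.9]), ([89, 292, 40, 69, 1380], [104.1, 325.9]), ([520, 292, 41, 69, 1385], [543.6, 325.9]), ([291, 372, 349, 22, 5921], [479.7, 384.3])]
[[325.74959298 199.11321798]]
[[0.4591581  0.05858334]
 [0.45176966 0.0713505 ]
 [0.46446116 0.07923027]
 [0.47189703 0.06622001]] [0.46182149 0.06884603]
[ 120.05823514   31.83489775  -60.25035819 -149.05835669] [0.01475091 0.0149387  0.01498529 0.01485258]
```

View pics/w3.png

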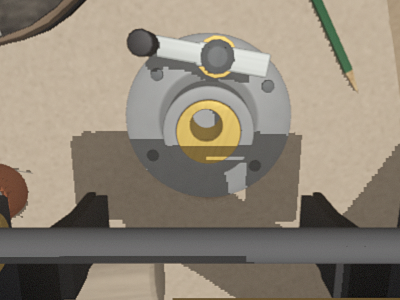

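The wrist view shows the bush at crop (208,131), with the bore slightly up-left of its centre at (206,125). The keeper is open: knob at (143,42), pivot at (217,56). Next I'll fit ellipses to the bush and bore.

```bash
python3 - <<'E'
from h import *
p=np.load("w3.npy",allow_pickle=True).item(); im=p["color"]
hsv=cv2.cvtColor(im,cv2.COLOR_RGB2HSV)
print("s",hsv[200:216,318:338:2,1]);print("v",hsv[200:220,318:338:2,2])
m=cv2.inRange(hsv,(15,90,60),(35,255,255)); n,l,st,ct=cv2.connectedComponentsWithStats(m)
i=[i for i in range(1,n) if abs(ct[i][0]-328)<3][0]; b=(l==i).astype(np.uint8)
cs,h=cv2.findContours(b,cv2.RETR_CCOMP,cv2.CHAIN_APPROX_NONE)
out=max(cs,key=cv2.contourArea); e=cv2.fitEllipse(cv2.convexHull(out)); print("bush",e,plane(p,[e[0]],.062))
for c,hh in zip(cs,h[0]):
    if hh[3]>=0 and len(c)>20: e=cv2.fitEllipse(c); print("bore",e,plane(p,[e[0]],.062))
c=im[170:255,285:370]; cv2.imwrite("pics/w3c.png",cv2.resize(c,None,fx=7,fy=7,interpolation=2)[:,:,::-1])
for nm,uv,z in [("pivot",(337,136),.08),("knob",(263,122),.108),("tongue",(388,145),.078)]: print(nm,plane(p,[uv],z))
E
```

```text
s [[  3   6   5   5   5   5   5   5   8   3]
 [  3   6   5   5   5   6   5   4   7  15]
 [  1   6   6   5   6   3   3   4   2  43]
 [  3   3   5   5   5   3   3   3   2  82]
 [ 21   3   5   4   6   3   4   1  15 129]
 [ 91   5   1   3   7   3   1   6  83 138]
 [145  68   5   6   5   3   6  67 141 134]
 [139 139  94  38  26  43  84 137 135 126]
 [133 135 140 129 127 131 138 141 132 131]
 [135 136 140 141 145 137 134 132 133 132]
 [136 136 133 136 134 131 133 135 133 136]
 [135 133 130 133 138 137 134 131 133 135]
 [128 132 137 129 135 141 133 133 135 132]
 [137 134 140 137 134 133 136 133 135 132]
 [133 134 139 135 139 134 134 135 135 130]
 [137 135 132 134 130 130 134 133 130 138]]
v [[170 169 170 170 169 169 169 170 136  92]
 [172 171 169 169 169 169 170 172 137  99]
 [171 171 169 170 169 171 171 172 138 100]
 [170 169 169 168 170 170 171 173 137 109]
 [160 171 170 171 170 171 172 174 138 117]
 [138 166 171 171 171 172 173 168 136 120]
 [128 143 166 169 170 170 167 141 125 120]
 [132 130 138 153 155 149 136 127 127 123]
 [132 130 131 132 131 130 129 127 129 123]
 [132 131 131 130 128 130 129 129 127 124]
 [133 131 132 131 131 130 130 128 128 122]
 [132 132 135 134 129 130 129 128 125 121]
 [133 133 132 134 130 127 130 127 127 120]
 [130 133 131 132 131 130 129 127 125 120]
 [132 131 132 132 128 131 129 128 125 122]
 [130 130 131 133 131 131 129 128 120 118]
 [133 130 133 131 132 131 131 127 122 117]
 [128 131 132 134 132 129 131 127 119 137]
 [130 127 126 130 127 127 125 121 132 188]
 [161 123 117 118 118 114 116 115 175 221]]
bush ((328.0385437011719, 211.13275146484375), (63.62898635864258, 64.1585464477539), 82.05480194091797) [[0.46084497 0.33788209]]
bore ((325.7631530761719, 197.90768432617188), (19.84657859802246, 27.084360122680664), 93.10697174072266) [[0.46228797 0.32921714]]
pivot [[0.45562488 0.29068541]]
knob [[0.49321325 0.28371379]]
tongue [[0.42595678 0.29590605]]
```

View pics/w3c.png

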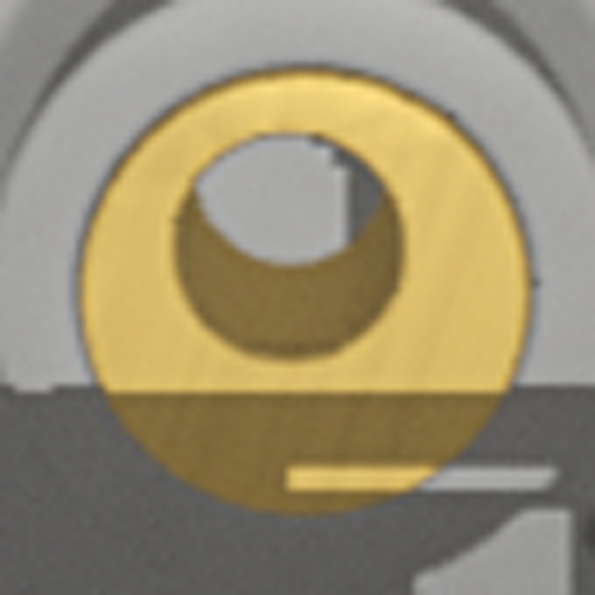

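```bash
python3 - <<'E'
from h import *
p=np.load("w3.npy",allow_pickle=True).item()
print("bore",plane(p,[(325.9,204.6)],.062),"bush",plane(p,[(328,211.1)],.062))
s=sense();R0=np.array(s["ee_rot"]);print(s["tcp_pos"],R0.round(4).tolist())
a=np.radians(210.65); y=np.array([np.cos(a),np.sin(a),0]); z=np.array([0,0,-1.]); x=np.cross(y,z)
R=np.c_[x,y,z]; np.save("Rg.npy",R)
w=Ro.from_matrix(R@R0.T).as_rotvec(); print(w)
rows(np.array([.4619,.0679,.160])-s["tcp_pos"],w,6)
E
```

```text
bore [[0.46221769 0.33357987]] bush [[0.46086997 0.33786036]]
[0.46364673 0.35959365 0.16134593] [[-0.0063, -0.9999, 0.008], [-1.0, 0.0062, -0.0019], [0.0018, -0.008, -1.0]]
[-3.26010451e-04  8.29223228e-03  5.41194040e-01]
[1.0, 48.6, -0.0, 0.3, -0.0012, -0.0007, -0.0902],
[1.0, 48.4, 4.4, 0.3, -0.0012, -0.0007, -0.0902],
[1.0, 47.8, 8.7, 0.3, -0.0012, -0.0007, -0.0902],
[1.0, 46.9, 13.0, 0.2, -0.0012, -0.0007, -0.0902],
[1.0, 45.5, 17.2, 0.2, -0.0012, -0.0007, -0.0902],
[1.0, 43.8, 21.2, 0.2, -0.0012, -0.0007, -0.0902],
```

Emit:
apply_moves:
  steps:
    - [[1, 48.6, 0, 0.3, -0.0012, -0.0007, -0.0902], [1, 48.4, 4.4, 0.3, -0.0012, -0.0007, -0.0902], [1, 47.8, 8.7, 0.3, -0.0012, -0.0007, -0.0902], [1, 46.9, 13, 0.2, -0.0012, -0.0007, -0.0902], [1, 45.5, 17.2, 0.2, -0.0012, -0.0007, -0.0902], [1, 43.8, 21.2, 0.2, -0.0012, -0.0007, -0.0902], [1, 0, 0, 0, 0, 0, 0], [1, 0, 0, 0, 0, 0, 0], [1, 0, 0, 0, 0, 0, 0]]

```text
time_s: 5.32
tcp_pos: [0.4618, 0.0693, 0.1594]
ee_rot: [[0.511, -0.859, -0.0], [-0.859, -0.511, -0.001], [0.0, 0.0, -1.0]]
wrist_force: [-1.1, 0.3, -0.1]
gripper_width: 1.0
```

```bash
python3 - <<'E'
from h import *
for i in range(3):
    p=capture("wrist");s=sense();R0=np.array(s["ee_rot"]);print(s["tcp_pos"],R0.round(4).tolist(),s["wrist_force"])
R=np.load("Rg.npy");w=Ro.from_matrix(R@R0.T).as_rotvec()
rows(np.array([.4619,.0679,.080])-s["tcp_pos"],w,4)
d=[d for d in masks_of(p,"spindle_tip")]; print([(x["confidence"],x["box"]) for x in d])
for x in d[:2]:
    cs=max(cv2.findContours(x["pixels"].astype(np.uint8),0,1)[0],key=len); e=cv2.fitEllipse(cs); print(e,plane(p,[e[0]],.06))
E
```

```text
[0.46177481 0.06948318 0.15930328] [[0.5117, -0.8592, -0.0005], [-0.8592, -0.5117, -0.0007], [0.0003, 0.0008, -1.0]] [-0.29096628  1.00307605  1.32311631]
[0.46174243 0.06955836 0.15916781] [[0.5118, -0.8591, -0.0008], [-0.8591, -0.5118, -0.0008], [0.0003, 0.0011, -1.0]] [ 0.18263396 -0.51231409 -0.11345279]
[0.46169884 0.06954289 0.15909184] [[0.5119, -0.8591, -0.001], [-0.8591, -0.5119, -0.0009], [0.0003, 0.0013, -1.0]] [-0.13081091 -0.25273203 -0.33048838]
[1.0, 0.4, 0.1, 19.8, 0.0003, -0.0001, 0.0006],
[1.0, 0.4, 0.1, 19.8, 0.0003, -0.0001, 0.0006],
[1.0, 0.4, 0.2, 19.8, 0.0003, -0.0001, 0.0006],
[1.0, 0.4, 0.2, 19.8, 0.0003, -0.0001, 0.0006],
[(0.77, [364.3, 63.6, 84.8, 85.4]), (0.55, [287.1, 205.9, 70.9, 73.7])]
((407.8927001953125, 105.42779541015625), (79.02774810791016, 86.01134490966797), 34.8497428894043) [[ 0.46201031 -0.03135288]]
((323.1403503417969, 241.04173278808594), (72.67593383789062, 73.43404388427734), 45.05393600463867) [[0.4625064  0.06806635]]
```

Emit:
apply_moves:
  steps:
    - [[1, 0.4, 0, 20, 0, 0, 0], [1, 0.4, 0, 20, 0, 0, 0], [1, 0.4, 0, 20, 0, 0, 0], [1, 0.2, 0.5, 19, 0.0012, 0, 0.002], [1, 0, 0, 0, 0, 0, 0], [1, 0, 0, 0, 0, 0, 0]]

```text
time_s: 6.28
tcp_pos: [0.4624, 0.0678, 0.0806]
ee_rot: [[0.51, -0.86, 0.001], [-0.86, -0.51, -0.0], [0.001, -0.001, -1.0]]
wrist_force: [-0.7, 0.3, 0.1]
gripper_width: 0.996
```

```bash
python3 - <<'E'
from h import *
s=sense();R0=np.array(s["ee_rot"]);print(s["tcp_pos"],R0.round(4).tolist(),s["wrist_force"])
E
```

```text
[0.46242435 0.06778091 0.0806434 ] [[0.5099, -0.8602, 0.001], [-0.8602, -0.5099, -0.0001], [0.0006, -0.0008, -1.0]] [-0.6715197   0.34006792  0.07547504]
```

Close the fingers.

Emit:
apply_moves:
  steps:
    - [[0.4, 0, 0, 0, 0, 0, 0], [0.25, 0, 0, 0, 0, 0, 0], [0.1, 0, 0, 0, 0, 0, 0], [0, 0, 0, 0, 0, 0, 0], [0, 0, 0, 0, 0, 0, 0], [0, 0, 0, 0, 0, 0, 0], [0, 0, 0, 0, 0, 0, 0]]

```text
time_s: 7.15
tcp_pos: [0.4619, 0.0673, 0.0801]
ee_rot: [[0.509, -0.861, 0.0], [-0.861, -0.509, -0.0], [0.0, 0.0, -1.0]]
wrist_force: [0.6, -0.1, 0.2]
gripper_width: 0.289
```

```bash
python3 - <<'E'
from h import *
for i in range(4):
    capture("top");s=sense();print(s["tcp_pos"],s["gripper_width"]*87,s["wrist_force"],s["moment"])
E
```

```text
[0.46184879 0.06730583 0.08008457] 20.968852407990568 [-0.09674771 -0.35116732 -0.14345729] [-0.01041324  0.13334626  0.02426984]
[0.46203015 0.06739288 0.08014153] 17.216530131431423 [0.62811063 0.04816172 1.4985436 ] [-0.06152612  0.11171845  0.00780552]
[0.46211603 0.0674212  0.08013183] 15.504708849335 [1.03878987 0.33446006 0.10169614] [ 0.02934579 -0.15711293  0.02229633]
[0.46212333 0.06742365 0.08014854] 15.865283579627045 [ 1.05224234  0.49861478 -0.60252412] [ 0.01722498 -0.06844342  0.0330933 ]
```

Emit:
apply_moves:
  steps:
    - [[0, 0, 0, -10, 0, 0, 0], [0, 0, 0, -20, 0, 0, 0], [0, 0, 0, -30, 0, 0, 0], [0, 0, 0, -30, 0, 0, 0], [0, 0, 0, -20, 0, 0, 0], [0, 0, 0, 0, 0, 0, 0], [0, 0, 0, 0, 0, 0, 0]]

```text
time_s: 8.22
tcp_pos: [0.4609, 0.067, 0.1892]
ee_rot: [[0.509, -0.861, -0.002], [-0.861, -0.509, -0.001], [-0.0, 0.002, -1.0]]
wrist_force: [0.4, 0.5, -3.1]
gripper_width: 0.179
```

```bash
cat >> h.py <<'E'
OFF=np.array([-.0005,0,.0761]); B=np.array([.4622,.3336])
def avg(n=6):
    S=[]
    for i in range(n): capture("top"); S.append(sense())
    f=np.mean([s["wrist_force"] for s in S],0); m=np.mean([s["moment"] for s in S],0)
    s=S[-1]; R=np.array(s["ee_rot"]); tip=np.mean([x["tcp_pos"] for x in S],0)+R@OFF
    lean=np.degrees(np.arccos(-R[2,2]))
    print("t",round(s["time_s"],2),"tip-B mm",np.round((tip-[*B,.062])*1000,2),"lean",round(lean,2),"F",f.round(2),"Ft",(R.T@f).round(2),"M",m.round(3),"grip",round(s["gripper_width"]*87,1))
    return R,tip
def goto(tip,lean,R,cur,n,g=0.0):
    """rows to bring tip (world) and lean (deg, about tool x) from R,cur"""
    Rt=np.load("Rg.npy")@Ro.from_rotvec([np.radians(lean),0,0]).as_matrix()
    w=Ro.from_matrix(Rt@R.T).as_rotvec(); 
    t0=cur-R@OFF
    for i in range(n):
        k=(i+1)/n; Rn=Ro.from_rotvec(w*k).as_matrix()@np.load("R0.npy") if 0 else Ro.from_rotvec(w*k).as_matrix()@R
        Rp=Ro.from_rotvec(w*i/n).as_matrix()@R
        tp=cur+(tip-cur)*k-Rn@OFF
        d=Rp.T@(tp-t0)*1000; t0=tp; rv=Ro.from_matrix(Rp.T@Rn).as_rotvec()
        print([g]+d.round(1).tolist()+rv.round(4).tolist(),end=",\n")
E
sed -i 's/ if 0 else Ro.from_rotvec(w\*k).as_matrix()@R//; s/@np.load("R0.npy")/@R/' h.py
python3 - <<'E'
from h import *
R,tip=avg()
goto(np.array([*B,.105]),0,R,tip,8); print()
y=np.load("Rg.npy")[:,1]
Rg=np.load("Rg.npy")
goto(np.array([*B,.080])-.002*y,14,Rg,np.array([*B,.105]),4)
E
```

```text
t 8.53 tip-B mm [  -1.32 -266.16   51.01] lean 0.09 F [-0.    0.11 -2.54] Ft [-0.1  -0.06  2.54] M [-0.008  0.137 -0.012] grip 15.6
[0.0, -28.6, -17.1, 1.0, 0.0002, -0.0, -0.0001],
[0.0, -28.5, -17.1, 1.0, 0.0002, -0.0, -0.0001],
[0.0, -28.5, -17.1, 1.0, 0.0002, -0.0, -0.0001],
[0.0, -28.5, -17.1, 1.0, 0.0002, -0.0, -0.0001],
[0.0, -28.5, -17.1, 1.0, 0.0002, -0.0, -0.0001],
[0.0, -28.5, -17.1, 1.0, 0.0002, -0.0, -0.0001],
[0.0, -28.5, -17.1, 1.0, 0.0002, -0.0, -0.0001],
[0.0, -28.5, -17.1, 1.0, 0.0002, -0.0, -0.0001],

[0.0, -0.0, 4.1, 6.4, 0.0611, -0.0, 0.0],
[0.0, 0.0, 4.5, 6.4, 0.0611, -0.0, -0.0],
[0.0, 0.0, 4.9, 6.4, 0.0611, -0.0, 0.0],
[0.0, -0.0, 5.3, 6.4, 0.0611, -0.0, -0.0],
```

Emit:
apply_moves:
  steps:
    - [[0, -28.5, -17.1, 1, 0, 0, 0], [0, -28.5, -17.1, 1, 0, 0, 0], [0, -28.5, -17.1, 1, 0, 0, 0], [0, -28.5, -17.1, 1, 0, 0, 0], [0, -28.5, -17.1, 1, 0, 0, 0], [0, -28.5, -17.1, 1, 0, 0, 0], [0, -28.5, -17.1, 1, 0, 0, 0], [0, -28.5, -17.1, 1, 0, 0, 0]]

```text
time_s: 9.52
tcp_pos: [0.4633, 0.3343, 0.1815]
ee_rot: [[0.509, -0.861, -0.001], [-0.861, -0.509, -0.001], [0.001, 0.001, -1.0]]
wrist_force: [-0.9, 1.0, -2.4]
gripper_width: 0.179
```

Emit:
apply_moves:
  steps:
    - [[0, 0, 4.1, 6.4, 0.061, 0, 0], [0, 0, 4.5, 6.4, 0.061, 0, 0], [0, 0, 4.9, 6.4, 0.061, 0, 0], [0, 0, 5.3, 6.4, 0.061, 0, 0], [0, 0, 0, 0, 0, 0, 0], [0, 0, 0, 0, 0, 0, 0], [0, 0, 0, 0, 0, 0, 0]]

```text
time_s: 10.4
tcp_pos: [0.4503, 0.3258, 0.1554]
ee_rot: [[0.509, -0.835, 0.209], [-0.861, -0.494, 0.124], [-0.0, -0.243, -0.97]]
wrist_force: [0.7, 0.1, -2.1]
gripper_width: 0.186
```

```bash
python3 - <<'E'
from h import *
R,tip=avg(); y=np.load("Rg.npy")[:,1]
goto(np.array([*B,.066])-.002*y,14,R,tip,3)
p=capture("scene"); u,v=proj(p,[.462,.333,.1])[0].astype(int); print(u,v)
cv2.imwrite("pics/s4.png",cv2.resize(p["color"][v-60:v+60,u-70:u+70],None,fx=5,fy=5,interpolation=2)[:,:,::-1])
E
```

```text
t 10.7 tip-B mm [ 3.26  1.44 19.12] lean 13.97 F [ 0.16 -0.2  -2.11] Ft [0.26 0.47 2.05] M [-0.343  0.703  0.015] grip 15.9
[0.0, -0.1, 1.7, 4.8, 0.0002, -0.0002, -0.0003],
[0.0, -0.1, 1.7, 4.8, 0.0002, -0.0002, -0.0003],
[0.0, -0.1, 1.7, 4.8, 0.0002, -0.0002, -0.0003],
296 323
```

View pics/s4.png

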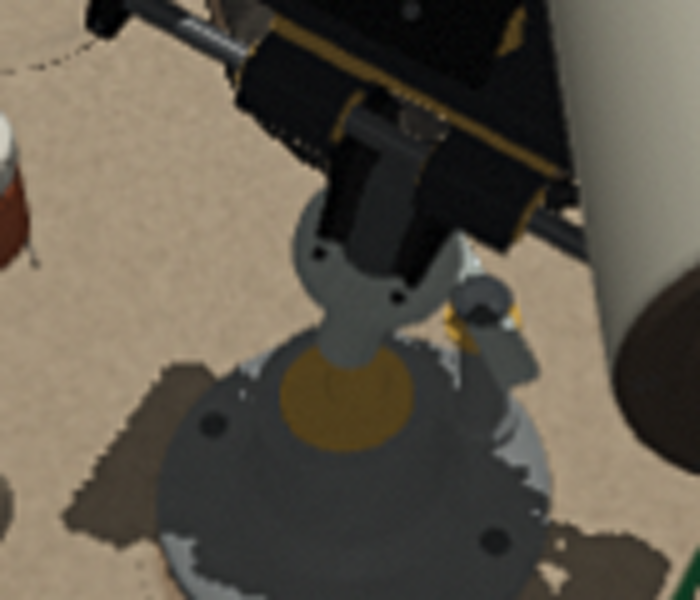

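The scene view shows the leaning spindle over the bush, tip at about (352,355), with the keeper clear to its right. Lowering.

Emit:
apply_moves:
  steps:
    - [[0, 0, 1.7, 4.8, 0, 0, 0], [0, 0, 1.7, 4.8, 0, 0, 0], [0, 0, 1.7, 4.8, 0, 0, 0], [0, 0, 0, 0, 0, 0, 0], [0, 0, 0, 0, 0, 0, 0]]

```text
time_s: 11.38
tcp_pos: [0.4483, 0.3243, 0.1396]
ee_rot: [[0.509, -0.835, 0.208], [-0.861, -0.494, 0.123], [0.0, -0.242, -0.97]]
wrist_force: [0.5, -0.2, -0.8]
gripper_width: 0.182
```

```bash
python3 - <<'E'
from h import *
R,tip=avg(); y=np.load("Rg.npy")[:,1]
print("uv",(tip[:2]-B)@y[:2]*1e3,(tip[:2]-B)@np.load("Rg.npy")[:2,0]*1e3)
goto(np.array([*B,.0630])-.0015*y,14,R,tip,3)
E
```

```text
t 11.68 tip-B mm [1.67 0.47 3.91] lean 13.99 F [-0.02 -0.02 -2.45] Ft [0.01 0.62 2.37] M [-0.361  0.714  0.014] grip 15.9
uv -1.6764322175576096 0.4438914479245666
[0.0, -0.1, 0.3, 0.9, 0.0, -0.0001, -0.0002],
[0.0, -0.1, 0.3, 0.9, 0.0, -0.0001, -0.0002],
[0.0, -0.1, 0.3, 0.9, 0.0, -0.0001, -0.0002],
```

Emit:
apply_moves:
  steps:
    - [[0, -0.2, 0.3, 1, 0, 0, 0], [0, -0.2, 0.3, 1, 0, 0, 0], [0, 0, 0.2, 0.8, 0, 0, 0], [0, 0, 0, 0, 0, 0, 0], [0, 0, 0, 0, 0, 0, 0]]

```text
time_s: 12.3
tcp_pos: [0.4479, 0.3245, 0.1367]
ee_rot: [[0.509, -0.835, 0.208], [-0.861, -0.494, 0.123], [0.0, -0.242, -0.97]]
wrist_force: [-1.0, 0.1, -1.9]
gripper_width: 0.177
```

```bash
cat >> h.py <<'E'
def uv(tip):
    G=np.load("Rg.npy"); print("u,v",((tip[:2]-B)@G[:2,1]*1e3).round(2),((tip[:2]-B)@G[:2,0]*1e3).round(2))
E
python3 - <<'E'
from h import *
R,tip=avg(); uv(tip)
E
```

```text
t 12.6 tip-B mm [1.3  0.63 0.83] lean 13.98 F [-0.05 -0.19 -2.38] Ft [0.14 0.71 2.27] M [-0.372  0.695  0.017] grip 16.0
u,v -1.44 0.12
```

Emit:
apply_moves:
  steps:
    - [[0, -0.1, 0.1, 0.5, 0, 0, 0], [0, 0, 0.1, 0.5, 0, 0, 0], [0, 0, 0.1, 0.5, 0, 0, 0], [0, 0, 0, 0, 0, 0, 0], [0, 0, 0, 0, 0, 0, 0]]

```text
time_s: 13.22
tcp_pos: [0.4479, 0.3245, 0.1351]
ee_rot: [[0.509, -0.835, 0.208], [-0.861, -0.494, 0.123], [0.0, -0.241, -0.97]]
wrist_force: [0.4, -0.6, -2.3]
gripper_width: 0.18
```

```bash
python3 - <<'E'
from h import *
R,tip=avg(); uv(tip)
E
```

```text
t 13.53 tip-B mm [ 1.26  0.67 -0.77] lean 13.97 F [-0.31 -0.12 -2.16] Ft [-0.05  0.84  2.02] M [-0.423  0.678  0.002] grip 15.5
u,v -1.42 0.06
```

Emit:
apply_moves:
  steps:
    - [[0, 0, 0.2, 0.5, 0, 0, 0], [0, 0, 0.1, 0.4, 0, 0, 0], [0, 0, 0, 0, 0, 0, 0], [0, 0, 0, 0, 0, 0, 0]]

```text
time_s: 14.02
tcp_pos: [0.4478, 0.3245, 0.1341]
ee_rot: [[0.509, -0.835, 0.208], [-0.861, -0.494, 0.123], [0.0, -0.241, -0.97]]
wrist_force: [0.0, -0.7, -2.2]
gripper_width: 0.184
```

```bash
python3 - <<'E'
from h import *
R,tip=avg(); uv(tip)
E
```

```text
t 14.32 tip-B mm [ 1.2   0.63 -1.73] lean 13.97 F [ 0.03 -0.61 -1.74] Ft [0.54 0.7  1.62] M [-0.558  0.626 -0.066] grip 15.4
u,v -1.35 0.07
```

Emit:
apply_moves:
  steps:
    - [[0, 0, 0.5, -0.1, 0, 0, 0], [0, 0, 0.5, -0.1, 0, 0, 0], [0, 0, 0, 0, 0, 0, 0], [0, 0, 0, 0, 0, 0, 0]]

```text
time_s: 14.82
tcp_pos: [0.4472, 0.3243, 0.1343]
ee_rot: [[0.509, -0.835, 0.208], [-0.861, -0.494, 0.123], [0.0, -0.242, -0.97]]
wrist_force: [1.1, -0.1, -2.1]
gripper_width: 0.181
```

```bash
python3 - <<'E'
from h import *
R,tip=avg(); uv(tip)
E
```

```text
t 15.12 tip-B mm [ 0.56  0.43 -1.56] lean 14.01 F [ 2.54  0.16 -3.14] Ft [ 1.15 -1.44  3.6 ] M [-0.402 -0.031 -0.093] grip 16.1
u,v -0.7 -0.08
```

```bash
python3 - <<'E'
from h import *
R,tip=avg(1); G=np.load("Rg.npy")
T=np.array([*B,.0604])-.0007*G[:,1]+.0003*G[:,0]
goto(T,7,R,tip,4)
E
```

```text
t 15.18 tip-B mm [ 0.54  0.41 -1.57] lean 14.01 F [ 3.02  0.38 -2.64] Ft [ 1.21 -2.07  3.24] M [-0.369 -0.095 -0.069] grip 15.8
[0.0, 0.1, -2.3, 0.0, -0.0306, -0.0, -0.0002],
[0.0, 0.1, -2.3, 0.0, -0.0306, -0.0, -0.0002],
[0.0, 0.1, -2.3, 0.0, -0.0306, -0.0, -0.0002],
[0.0, 0.1, -2.3, 0.0, -0.0306, -0.0, -0.0002],
```

Emit:
apply_moves:
  steps:
    - [[0, 0.1, -2.6, 0, -0.0306, 0, 0], [0, 0.1, -2.3, 0, -0.0306, 0, 0], [0, 0.1, -2.3, 0, -0.0306, 0, 0], [0, 0.1, -2.3, 0, -0.0306, 0, 0], [0, 0, 0, 0, 0, 0, 0], [0, 0, 0, 0, 0, 0, 0]]

```text
time_s: 15.92
tcp_pos: [0.4549, 0.3283, 0.1358]
ee_rot: [[0.509, -0.854, 0.105], [-0.861, -0.505, 0.062], [0.0, -0.121, -0.993]]
wrist_force: [0.6, 0.5, -3.6]
gripper_width: 0.179
```

```bash
python3 - <<'E'
from h import *
R,tip=avg(); uv(tip); G=np.load("Rg.npy")
T=np.array([*B,.0604])-.0007*G[:,1]+.0003*G[:,0]
goto(T,0,R,tip,4)
E
```

```text
t 16.23 tip-B mm [ 0.43 -0.22 -1.56] lean 6.96 F [ 0.93  0.4  -3.  ] Ft [ 0.13 -0.63  3.1 ] M [-0.136  0.165 -0.011] grip 15.4
u,v -0.26 0.4
[0.0, -0.0, -2.4, 0.1, -0.0304, -0.0001, -0.0002],
[0.0, -0.0, -2.4, 0.1, -0.0304, -0.0001, -0.0002],
[0.0, -0.0, -2.4, 0.1, -0.0304, -0.0001, -0.0002],
[0.0, -0.0, -2.4, 0.0, -0.0304, -0.0001, -0.0002],
```

Emit:
apply_moves:
  steps:
    - [[0, 0, -2.4, 0, -0.0304, 0, 0], [0, 0, -2.4, 0, -0.0304, 0, 0], [0, 0, -2.4, 0, -0.0304, 0, 0], [0, 0, -2.4, 0, -0.0304, 0, 0], [0, 0, 0, 0, 0, 0, 0], [0, 0, 0, 0, 0, 0, 0]]

```text
time_s: 16.98
tcp_pos: [0.4631, 0.333, 0.1366]
ee_rot: [[0.509, -0.861, 0.0], [-0.861, -0.509, -0.0], [0.0, 0.0, -1.0]]
wrist_force: [0.3, -0.6, -2.7]
gripper_width: 0.181
```

```bash
python3 - <<'E'
from h import *
R,tip=avg(); uv(tip); G=np.load("Rg.npy"); print(R.round(4).tolist())
E
```

```text
t 17.27 tip-B mm [ 0.73 -0.07 -1.32] lean 0.02 F [-0.2   0.09 -2.14] Ft [-0.18  0.13  2.14] M [-0.012  0.119 -0.008] grip 15.6
u,v -0.59 0.43
[[0.5092, -0.8606, 0.0002], [-0.8606, -0.5092, -0.0001], [0.0002, -0.0001, -1.0]]
```

Emit:
apply_moves:
  steps:
    - [[0, 0, 0, 0.7, 0, 0, 0], [0, 0, 0, 0.8, 0, 0, 0], [0, 0, 0, 0, 0, 0, 0]]

```text
time_s: 17.65
tcp_pos: [0.4634, 0.3332, 0.1351]
ee_rot: [[0.509, -0.861, -0.0], [-0.861, -0.509, -0.0], [0.0, 0.0, -1.0]]
wrist_force: [-0.1, -1.0, -1.8]
gripper_width: 0.179
```

```bash
python3 - <<'E'
from h import *
R,tip=avg(); uv(tip)
E
```

```text
t 17.95 tip-B mm [ 0.99  0.07 -2.89] lean 0.02 F [ 0.11 -0.12 -2.26] Ft [ 0.16 -0.03  2.26] M [ 0.001  0.115 -0.006] grip 15.7
u,v -0.89 0.44
```

Emit:
apply_moves:
  steps:
    - [[0, 0, 0, 1, 0, 0, 0], [0, 0, 0, 1, 0, 0, 0], [0, 0, 0, 1, 0, 0, 0], [0, 0, 0, 1, 0, 0, 0], [0, 0, 0, 0, 0, 0, 0]]

```text
time_s: 18.58
tcp_pos: [0.4634, 0.3332, 0.1311]
ee_rot: [[0.509, -0.861, -0.0], [-0.861, -0.509, -0.0], [0.0, 0.0, -1.0]]
wrist_force: [-0.3, -0.2, -2.2]
gripper_width: 0.182
```

```bash
python3 - <<'E'
from h import *
R,tip=avg(); uv(tip)
E
```

```text
t 18.88 tip-B mm [ 1.    0.11 -6.85] lean 0.01 F [ 0.07  0.33 -2.11] Ft [-0.25 -0.23  2.11] M [ 0.001  0.12  -0.018] grip 15.8
u,v -0.92 0.42
```

Emit:
apply_moves:
  steps:
    - [[0, 0, 0.5, 0, 0, 0, 0], [0, 0, 0, 0, 0, 0, 0]]

```text
time_s: 19.12
tcp_pos: [0.4629, 0.333, 0.1313]
ee_rot: [[0.509, -0.861, 0.0], [-0.861, -0.509, -0.0], [0.0, 0.0, -1.0]]
wrist_force: [-0.2, -0.9, -1.4]
gripper_width: 0.185
```

```bash
python3 - <<'E'
from h import *
R,tip=avg(8); uv(tip)
E
```

```text
t 19.52 tip-B mm [ 0.54 -0.17 -6.86] lean 0.02 F [ 0.23 -0.04 -2.12] Ft [ 0.15 -0.18  2.12] M [-0.011  0.117 -0.015] grip 15.9
u,v -0.38 0.42
```

Emit:
apply_moves:
  steps:
    - [[0, 0.35, -0.25, 0, 0, 0, 0], [0, 0, 0, 0, 0, 0, 0]]

```text
time_s: 19.77
tcp_pos: [0.4634, 0.3328, 0.1312]
ee_rot: [[0.509, -0.861, 0.0], [-0.861, -0.509, -0.0], [0.0, 0.0, -1.0]]
wrist_force: [-1.1, -0.1, -2.7]
gripper_width: 0.184
```

```bash
python3 - <<'E'
from h import *
R,tip=avg(8); uv(tip)
E
```

```text
t 20.18 tip-B mm [ 0.94 -0.34 -6.87] lean 0.01 F [-0.18 -0.2  -2.16] Ft [0.08 0.25 2.16] M [-0.017  0.109  0.001] grip 15.8
u,v -0.63 0.77
```

Emit:
apply_moves:
  steps:
    - [[0, -0.7, 0, 0, 0, 0, 0], [0, 0, 0, 0, 0, 0, 0]]

```text
time_s: 20.42
tcp_pos: [0.463, 0.3334, 0.1312]
ee_rot: [[0.509, -0.861, 0.0], [-0.861, -0.509, -0.0], [0.0, 0.0, -1.0]]
wrist_force: [-0.0, -0.1, -2.2]
gripper_width: 0.182
```

```bash
python3 - <<'E'
from h import *
R,tip=avg(8); uv(tip)
E
```

```text
t 20.82 tip-B mm [ 0.58  0.22 -6.87] lean 0.02 F [ 0.31 -0.17 -2.05] Ft [ 0.3  -0.18  2.05] M [-0.127  0.064  0.001] grip 15.6
u,v -0.61 0.1
```

Emit:
apply_moves:
  steps:
    - [[0, 0.45, 0, 0, 0, 0, 0], [0, 0, 0, 1, 0, 0, 0], [0, 0, 0, 1, 0, 0, 0], [0, 0, 0, 1, 0, 0, 0], [0, 0, 0, 1, 0, 0, 0], [0, 0, 0, 0, 0, 0, 0]]

```text
time_s: 21.58
tcp_pos: [0.4632, 0.333, 0.1271]
ee_rot: [[0.509, -0.861, -0.0], [-0.861, -0.509, -0.0], [0.0, 0.0, -1.0]]
wrist_force: [-0.3, -0.1, -1.7]
gripper_width: 0.182
```

```bash
python3 - <<'E'
from h import *
R,tip=avg(6); uv(tip)
E
```

```text
t 21.88 tip-B mm [  0.84  -0.11 -10.84] lean 0.01 F [-0.15  0.18 -2.12] Ft [-0.23  0.04  2.12] M [ 0.003  0.123 -0.004] grip 15.7
u,v -0.67 0.52
```

Emit:
apply_moves:
  steps:
    - [[0, 0, 0, 1, 0, 0, 0], [0, 0, 0, 1, 0, 0, 0], [0, 0, 0, 1, 0, 0, 0], [0, 0, 0, 1, 0, 0, 0], [0, 0, 0, 1, 0, 0, 0], [0, 0, 0, 0, 0, 0, 0]]

```text
time_s: 22.62
tcp_pos: [0.4632, 0.333, 0.1221]
ee_rot: [[0.509, -0.861, -0.0], [-0.861, -0.509, -0.0], [0.0, 0.0, -1.0]]
wrist_force: [0.1, -0.3, -2.3]
gripper_width: 0.176
```

```bash
python3 - <<'E'
from h import *
R,tip=avg(6); uv(tip)
E
```

```text
t 22.93 tip-B mm [  0.84  -0.11 -15.84] lean 0.01 F [ 0.12  0.1  -2.48] Ft [-0.02 -0.16  2.48] M [ 0.004  0.111 -0.011] grip 15.5
u,v -0.66 0.52
```

Free of side load. Continuing down.

Emit:
apply_moves:
  steps:
    - [[0, 0, 0, 1.2, 0, 0, 0], [0, 0, 0, 1.2, 0, 0, 0], [0, 0, 0, 1.2, 0, 0, 0], [0, 0, 0, 1.2, 0, 0, 0], [0, 0, 0, 1.2, 0, 0, 0], [0, 0, 0, 1.2, 0, 0, 0], [0, 0, 0, 1.2, 0, 0, 0], [0, 0, 0, 0, 0, 0, 0]]

```text
time_s: 23.92
tcp_pos: [0.4632, 0.333, 0.1137]
ee_rot: [[0.509, -0.861, -0.0], [-0.861, -0.509, -0.0], [0.0, 0.0, -1.0]]
wrist_force: [-0.5, 0.6, -2.0]
gripper_width: 0.179
```

```bash
python3 - <<'E'
from h import *
R,tip=avg(6); uv(tip)
E
```

```text
t 24.23 tip-B mm [  0.83  -0.12 -24.24] lean 0.02 F [-0.12 -0.05 -2.31] Ft [-0.02  0.13  2.31] M [-0.023  0.1    0.019] grip 15.4
u,v -0.66 0.52
```

Emit:
apply_moves:
  steps:
    - [[0, 0, 0, 1.2, 0, 0, 0], [0, 0, 0, 1.2, 0, 0, 0], [0, 0, 0, 1.2, 0, 0, 0], [0, 0, 0, 1.2, 0, 0, 0], [0, 0, 0, 1.2, 0, 0, 0], [0, 0, 0, 1.2, 0, 0, 0], [0, 0, 0, 1.2, 0, 0, 0], [0, 0, 0, 0, 0, 0, 0]]

```text
time_s: 25.22
tcp_pos: [0.4632, 0.333, 0.1053]
ee_rot: [[0.509, -0.861, -0.0], [-0.861, -0.509, -0.0], [0.0, 0.0, -1.0]]
wrist_force: [-0.3, -0.2, -2.4]
gripper_width: 0.187
```

```bash
python3 - <<'E'
from h import *
R,tip=avg(6); uv(tip)
E
```

```text
t 25.52 tip-B mm [  0.84  -0.1  -32.64] lean 0.01 F [ 0.17 -0.23 -2.08] Ft [ 0.28 -0.03  2.08] M [-0.018  0.106  0.008] grip 15.9
u,v -0.67 0.52
```

Emit:
apply_moves:
  steps:
    - [[0, 0, 0, 1.2, 0, 0, 0], [0, 0, 0, 1.2, 0, 0, 0], [0, 0, 0, 1.2, 0, 0, 0], [0, 0, 0, 1.2, 0, 0, 0], [0, 0, 0, 1.2, 0, 0, 0], [0, 0, 0, 1.2, 0, 0, 0], [0, 0, 0, 1.2, 0, 0, 0], [0, 0, 0, 1.2, 0, 0, 0], [0, 0, 0, 0, 0, 0, 0]]

```text
time_s: 26.65
tcp_pos: [0.4632, 0.333, 0.0957]
ee_rot: [[0.509, -0.861, -0.0], [-0.861, -0.509, -0.0], [0.0, 0.0, -1.0]]
wrist_force: [-1.2, -0.3, -1.9]
gripper_width: 0.182
```

```bash
python3 - <<'E'
from h import *
R,tip=avg(6); uv(tip)
E
```

```text
t 26.95 tip-B mm [  0.83  -0.12 -42.24] lean 0.01 F [-0.22  0.19 -2.08] Ft [-0.28  0.09  2.08] M [-0.002  0.158 -0.003] grip 16.2
u,v -0.66 0.53
```

Emit:
apply_moves:
  steps:
    - [[0, 0, 0, 0.8, 0, 0, 0], [0, 0, 0, 0.8, 0, 0, 0], [0, 0, 0, 0.8, 0, 0, 0], [0, 0, 0, 0.8, 0, 0, 0], [0, 0, 0, 0.8, 0, 0, 0], [0, 0, 0, 0, 0, 0, 0]]

```text
time_s: 27.7
tcp_pos: [0.4632, 0.333, 0.0917]
ee_rot: [[0.509, -0.861, -0.0], [-0.861, -0.509, -0.0], [0.0, 0.0, -1.0]]
wrist_force: [-0.3, -0.2, -3.0]
gripper_width: 0.182
```

```bash
python3 - <<'E'
from h import *
R,tip=avg(6); uv(tip)
E
```

```text
t 28.0 tip-B mm [  0.82  -0.13 -46.25] lean 0.01 F [ 0.08  0.29 -2.47] Ft [-0.21 -0.21  2.47] M [-0.019  0.139 -0.   ] grip 15.6
u,v -0.64 0.53
```

Emit:
apply_moves:
  steps:
    - [[0, 0, 0, 0.4, 0, 0, 0], [0, 0, 0, 0.4, 0, 0, 0], [0, 0, 0, 0.4, 0, 0, 0], [0, 0, 0, 0.4, 0, 0, 0], [0, 0, 0, 0, 0, 0, 0]]

```text
time_s: 28.62
tcp_pos: [0.4633, 0.333, 0.0902]
ee_rot: [[0.509, -0.861, 0.0], [-0.861, -0.509, -0.0], [0.0, 0.0, -1.0]]
wrist_force: [0.1, -0.5, -3.1]
gripper_width: 0.182
```

```bash
python3 - <<'E'
from h import *
R,tip=avg(6); uv(tip)
E
```

```text
t 28.93 tip-B mm [  0.8   -0.16 -47.87] lean 0.02 F [-0.04  0.19 -2.44] Ft [-0.19 -0.06  2.44] M [-0.02   0.1   -0.006] grip 15.6
u,v -0.61 0.55
```

Emit:
apply_moves:
  steps:
    - [[0, 0, 0, 0.3, 0, 0, 0], [0, 0, 0, 0.3, 0, 0, 0], [0, 0, 0, 0, 0, 0, 0]]

```text
time_s: 29.3
tcp_pos: [0.4633, 0.3331, 0.0901]
ee_rot: [[0.509, -0.861, 0.0], [-0.861, -0.509, -0.0], [0.0, -0.0, -1.0]]
wrist_force: [-2.0, 0.0, 2.7]
gripper_width: 0.185
```

```bash
python3 - <<'E'
from h import *
R,tip=avg(6); uv(tip)
E
```

```text
t 29.6 tip-B mm [  0.89  -0.1  -47.97] lean 0.02 F [-2.44 -0.62  4.44] Ft [-0.7   2.41 -4.44] M [-0.311  0.791  0.008] grip 15.7
u,v -0.71 0.54
```

Emit:
apply_moves:
  steps:
    - [[0, 0, 0, 0.3, 0, 0, 0], [0, 0, 0, 0.3, 0, 0, 0], [0, 0, 0, 0, 0, 0, 0]]

```text
time_s: 29.98
tcp_pos: [0.4633, 0.3331, 0.0901]
ee_rot: [[0.509, -0.861, 0.001], [-0.861, -0.509, -0.0], [0.0, -0.0, -1.0]]
wrist_force: [-2.1, -1.4, 7.9]
gripper_width: 0.181
```

```bash
python3 - <<'E'
from h import *
R,tip=avg(6); uv(tip)
E
```

```text
t 30.27 tip-B mm [  0.93  -0.09 -48.  ] lean 0.03 F [-3.42 -1.74  8.15] Ft [-0.24  3.83 -8.15] M [-0.499  1.225 -0.012] grip 15.9
u,v -0.75 0.55
```

Seated: tip at −48.0 mm with an axial load of about 10 N. I'll ease off the load, open partway and rise.

Emit:
apply_moves:
  steps:
    - [[0, 0, 0, -0.8, 0, 0, 0], [0, 0, 0, 0, 0, 0, 0], [0.25, 0, 0, 0, 0, 0, 0], [0.4, 0, 0, 0, 0, 0, 0], [0.4, 0, 0, 0, 0, 0, 0], [0.4, 0, 0, 0, 0, 0, 0], [0.4, 0, 0, -4, 0, 0, 0], [0.4, 0, 0, -12, 0, 0, 0], [0.4, 0, 0, -30, 0, 0, 0], [0.4, 0, 0, -40, 0, 0, 0], [0.4, 0, 0, 0, 0, 0, 0], [0.4, 0, 0, 0, 0, 0, 0]]

```text
time_s: 31.78
tcp_pos: [0.463, 0.3329, 0.1763]
ee_rot: [[0.509, -0.861, 0.0], [-0.861, -0.509, 0.0], [-0.0, -0.0, -1.0]]
wrist_force: [1.0, -0.2, -0.6]
gripper_width: 0.403
```

```bash
python3 - <<'E'
from h import *
R,tip=avg(3); print(sense()["tcp_pos"])
p=capture("wrist"); np.save("w5.npy",p,allow_pickle=True)
for t in ["keeper_knob","keeper","spindle_tip"]:
    print(t,[(d["confidence"],d["box"]) for d in masks_of(p,t)[:3]])
print(proj(p,[(.4932,.2837,.108),(.4556,.2907,.08),(.4622,.3336,.07)]))
cv2.imwrite("pics/w5.png",p["color"][:,:,::-1])
E
```

```text
t 31.93 tip-B mm [ 0.24 -0.67 37.09] lean 0.13 F [-0.06  0.12 -0.62] Ft [-0.13 -0.01  0.62] M [ 0.018  0.123 -0.002] grip 34.9
[0.46280898 0.3326178  0.17494939]
keeper_knob [(0.8, [304.6, 141.2, 103.9, 96.4])]
keeper [(0.84, [303.1, 138.3, 103.1, 91.6])]
spindle_tip [(0.58, [284.5, 207.5, 75.0, 72.7])]
[[320.40573641 157.93259926]
 [366.39254691 196.03815026]
 [322.85666085 242.91449622]]
```

View pics/w5.png

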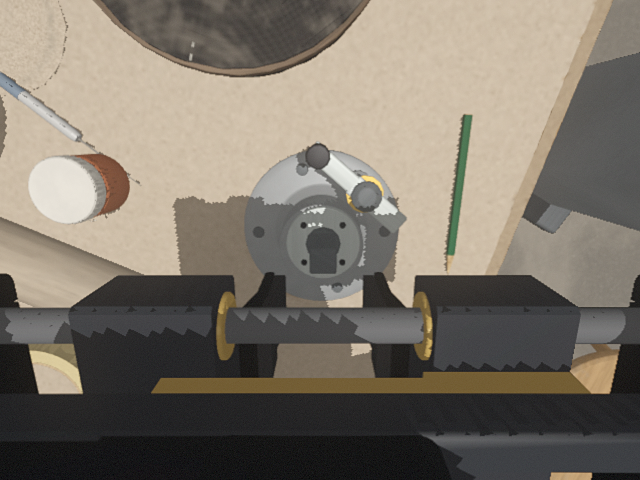

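The spindle stands upright on the bush at (322,240). The keeper knob is at (318,156) and its pivot at (366,194). The pot (80,187) and the pencil are undisturbed. Next I'll straddle the knob.

```bash
cat >> h.py <<'E'
PV=np.array([.4556,.2904])
def kpose(phi,z=.104):
    a=np.radians(phi); t=a+np.pi/2+np.pi; y=np.array([np.cos(t),np.sin(t),0]); Z=np.array([0,0,-1.])
    return np.array([*(PV+.040*np.array([np.cos(a),np.sin(a)])),z]),np.c_[np.cross(y,Z),y,Z]
def seq(poses,g):
    s=sense(); t,R=s["tcp_pos"],np.array(s["ee_rot"])
    for (tp,Rn) in poses:
        print([g]+(R.T@(tp-t)*1000).round(1).tolist()+Ro.from_matrix(R.T@Rn).as_rotvec().round(3).tolist(),end=",\n"); t,R=tp,Rn
E
python3 - <<'E'
from h import *
s=sense();R=np.array(s["ee_rot"]);t=np.array(s["tcp_pos"]); print(s["joints"])
tp,Rn=kpose(-10.5); tp[2]=.17; w=Ro.from_matrix(Rn@R.T).as_rotvec(); print(w)
seq([(t+(tp-t)*k/6,Ro.from_rotvec(w*k/6).as_matrix()@R) for k in range(1,7)],.36)
E
```

```text
[ 5.19872885e+01  1.99172203e+01 -1.26576292e+01  1.38789710e-02
 -5.75126897e+01 -2.13885425e+01]
[ 1.58066228e-03 -1.64697674e-04  8.53357454e-01]
[0.36, 9.8, -0.3, 0.9, 0.0, -0.0, -0.142],
[0.36, 9.8, 1.1, 0.9, 0.0, -0.0, -0.142],
[0.36, 9.5, 2.4, 0.9, 0.0, -0.0, -0.142],
[0.36, 9.1, 3.8, 0.9, 0.0, -0.0, -0.142],
[0.36, 8.5, 5.0, 0.9, 0.0, -0.0, -0.142],
[0.36, 7.7, 6.2, 0.9, 0.0, -0.0, -0.142],
```

Emit:
apply_moves:
  steps:
    - [[0.36, 9.8, -0.3, 0.9, 0, 0, -0.142], [0.36, 9.8, 1.1, 0.9, 0, 0, -0.142], [0.36, 9.5, 2.4, 0.9, 0, 0, -0.142], [0.36, 9.1, 3.8, 0.9, 0, 0, -0.142], [0.36, 8.5, 5, 0.9, 0, 0, -0.142], [0.36, 7.7, 6.2, 0.9, 0, 0, -0.142], [0.36, 0, 0, 0, 0, 0, 0], [0.36, 0, 0, 0, 0, 0, 0], [0.36, 0, 0, 0, 0, 0, 0]]

```text
time_s: 33.25
tcp_pos: [0.4948, 0.2835, 0.1704]
ee_rot: [[0.983, -0.184, 0.0], [-0.184, -0.983, -0.0], [0.0, 0.0, -1.0]]
wrist_force: [-0.3, -0.5, -0.1]
gripper_width: 0.36
```

```bash
python3 - <<'E'
from h import *
s=sense();R=np.array(s["ee_rot"]);t=np.array(s["tcp_pos"]);print(t,R.round(3).tolist())
p=capture("wrist")
for d in masks_of(p,"keeper_knob")[:2]: print(d["confidence"],d["box"])
print(proj(p,[(*kpose(-10.5)[0][:2],.108),(*PV,.08)]))
cv2.imwrite("pics/w6.png",p["color"][150:330,200:440,::-1])
tp,Rn=kpose(-10.5)
seq([(t+(tp-t)*k/3,Rn) for k in range(1,4)],.36)
E
```

```text
[0.49483604 0.28353793 0.17042615] [[0.983, -0.184, 0.0], [-0.184, -0.983, -0.0], [0.0, 0.0, -1.0]]
[[325.04020982 260.58396216]
 [324.96413907 304.19826177]]
[0.36, 0.0, 0.1, 22.2, 0.0, -0.0, -0.002],
[0.36, 0.1, 0.1, 22.1, 0.0, 0.0, 0.0],
[0.36, 0.1, 0.1, 22.1, 0.0, 0.0, 0.0],
```

View pics/w6.png

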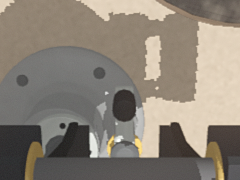

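The knob at crop (124,105) sits midway between the fingers, as predicted. Descending.

Emit:
apply_moves:
  steps:
    - [[0.36, 0, 0, 22, 0, 0, 0], [0.36, 0, 0, 22, 0, 0, 0], [0.36, 0, 0, 22, 0, 0, 0], [0.26, 0, 0, 0, 0, 0, 0], [0.26, 0, 0, 0, 0, 0, 0]]

```text
time_s: 33.98
tcp_pos: [0.4955, 0.2837, 0.1053]
ee_rot: [[0.983, -0.183, 0.001], [-0.183, -0.983, 0.001], [0.001, -0.001, -1.0]]
wrist_force: [0.5, 0.1, -0.1]
gripper_width: 0.278
```

```bash
python3 - <<'E'
from h import *
s=sense();print(s["tcp_pos"],s["wrist_force"],s["gripper_width"]*87)
P=[kpose(-10.5-7.5*k) for k in range(1,12)]
seq(P,.26)
E
```

```text
[0.49551056 0.2837394  0.10531848] [ 0.52668821  0.06098866 -0.05991174] 24.158854339202133
[0.26, -0.8, 5.9, 1.3, -0.001, -0.001, 0.13],
[0.26, -0.3, 5.2, 0.0, 0.0, 0.0, 0.131],
[0.26, -0.3, 5.2, 0.0, 0.0, 0.0, 0.131],
[0.26, -0.3, 5.2, 0.0, 0.0, 0.0, 0.131],
[0.26, -0.3, 5.2, 0.0, 0.0, 0.0, 0.131],
[0.26, -0.3, 5.2, 0.0, 0.0, 0.0, 0.131],
[0.26, -0.3, 5.2, 0.0, 0.0, 0.0, 0.131],
[0.26, -0.3, 5.2, 0.0, 0.0, 0.0, 0.131],
[0.26, -0.3, 5.2, 0.0, 0.0, 0.0, 0.131],
[0.26, -0.3, 5.2, 0.0, 0.0, 0.0, 0.131],
[0.26, -0.3, 5.2, 0.0, 0.0, 0.0, 0.131],
```

Emit:
apply_moves:
  steps:
    - [[0.26, -0.8, 5.9, 1, 0, 0, 0.13], [0.26, -0.3, 5.2, 0, 0, 0, 0.131], [0.26, -0.3, 5.2, 0, 0, 0, 0.131], [0.26, -0.3, 5.2, 0, 0, 0, 0.131], [0.26, -0.3, 5.2, 0, 0, 0, 0.131], [0.26, 0, 0, 0, 0, 0, 0], [0.26, 0, 0, 0, 0, 0, 0]]

```text
time_s: 34.85
tcp_pos: [0.4825, 0.2606, 0.1043]
ee_rot: [[0.67, -0.742, 0.001], [-0.742, -0.67, 0.001], [0.0, -0.002, -1.0]]
wrist_force: [-0.1, -0.4, 0.6]
gripper_width: 0.26
```

```bash
python3 - <<'E'
from h import *
capture("top");s=sense();t=s["tcp_pos"];print(t,s["wrist_force"],s["moment"],np.degrees(np.arctan2(*(t[:2]-PV)[::-1])),np.linalg.norm(t[:2]-PV))
seq([kpose(-48-7.5*k) for k in range(1,7)],.26)
E
```

```text
[0.4824498  0.26060398 0.10408629] [0.83374128 0.84108171 0.04142918] [0.0072852  0.04160292 0.05846631] -47.977348968696234 0.04010878591041242
[0.26, -0.5, 5.2, 0.1, -0.001, -0.0, 0.132],
[0.26, -0.3, 5.2, 0.0, 0.0, 0.0, 0.131],
[0.26, -0.3, 5.2, 0.0, 0.0, 0.0, 0.131],
[0.26, -0.3, 5.2, 0.0, 0.0, 0.0, 0.131],
[0.26, -0.3, 5.2, 0.0, 0.0, 0.0, 0.131],
[0.26, -0.3, 5.2, 0.0, 0.0, 0.0, 0.131],
```

Moving with about 1 N at the knob, as expected.

Emit:
apply_moves:
  steps:
    - [[0.26, -0.5, 5.2, 0, 0, 0, 0.131], [0.26, -0.3, 5.2, 0, 0, 0, 0.131], [0.26, -0.3, 5.2, 0, 0, 0, 0.131], [0.26, -0.3, 5.2, 0, 0, 0, 0.131], [0.26, -0.3, 5.2, 0, 0, 0, 0.131], [0.26, -0.3, 5.2, 0, 0, 0, 0.131], [0.26, 0, 0, 0, 0, 0, 0], [0.26, 0, 0, 0, 0, 0, 0]]

```text
time_s: 35.9
tcp_pos: [0.4533, 0.25, 0.1034]
ee_rot: [[-0.051, -0.999, -0.0], [-0.999, 0.051, -0.001], [0.001, 0.0, -1.0]]
wrist_force: [0.2, -0.2, 0.7]
gripper_width: 0.263
```

```bash
cat > k.py <<'E'
from h import *
F=[]
for i in range(3): capture("top");s=sense();F.append(s["wrist_force"])
t=s["tcp_pos"];a=np.degrees(np.arctan2(*(t[:2]-PV)[::-1]));print(t,np.mean(F,0),s["moment"],a,np.linalg.norm(t[:2]-PV))
seq([kpose(a-2*k) for k in range(1,3)],.26)
E
python3 k.py
```

```text
[0.45328287 0.24987391 0.10334516] [-0.02877269 -0.13694614  0.20817429] [ 0.00622047  0.13714536 -0.00954046] -93.27239878573731 0.04059227851851565
[0.26, -0.6, 1.4, -0.7, 0.0, -0.001, 0.039],
[0.26, -0.0, 1.4, 0.0, 0.0, 0.0, 0.035],
```

Emit:
apply_moves:
  steps:
    - [[0.26, 0, 1.4, 0, 0, 0, 0.035], [0.26, 0, 1.4, 0, 0, 0, 0.035], [0.26, 0, 1.4, 0, 0, 0, 0.035], [0.26, 0, 0, 0, 0, 0, 0]]

```text
time_s: 36.55
tcp_pos: [0.4489, 0.2504, 0.1035]
ee_rot: [[-0.158, -0.987, -0.0], [-0.987, 0.158, -0.0], [0.0, -0.0, -1.0]]
wrist_force: [0.8, 0.2, -0.6]
gripper_width: 0.261
```

```bash
python3 k.py
```

```text
[0.44886824 0.25028167 0.10347439] [-0.17380347  0.33518753  0.46078517] [ 0.02378974  0.04723466 -0.01295592] -99.52535588775272 0.040679192435962956
[0.26, -0.7, 1.4, -0.5, 0.0, -0.001, 0.043],
[0.26, -0.0, 1.4, 0.0, 0.0, 0.0, 0.035],
```

Emit:
apply_moves:
  steps:
    - [[0.26, -0.4, 1.4, 0, 0, 0, 0.035], [0.26, 0, 1.4, 0, 0, 0, 0.035], [0.26, 0, 0, 0, 0, 0, 0]]

```text
time_s: 37.08
tcp_pos: [0.4475, 0.2511, 0.1035]
ee_rot: [[-0.227, -0.974, 0.002], [-0.974, 0.227, -0.0], [-0.0, -0.002, -1.0]]
wrist_force: [5.3, -2.2, -2.4]
gripper_width: 0.262
```

```bash
python3 k.py
```

```text
[0.44748262 0.25111312 0.10352254] [ 6.01612071 -2.69091303 -3.03710575] [-0.71512567 -1.55532106 -0.01539627] -101.67406752354354 0.040116712796744794
[0.26, -0.1, 1.4, -0.5, -0.002, 0.0, 0.01],
[0.26, -0.0, 1.4, 0.0, 0.0, 0.0, 0.035],
```

Emit:
apply_moves:
  steps:
    - [[0.26, 0, 1.2, 0, 0, 0, 0.03], [0.26, 0, 0, 0, 0, 0, 0]]

```text
time_s: 37.48
tcp_pos: [0.4474, 0.2515, 0.1036]
ee_rot: [[-0.256, -0.967, 0.004], [-0.967, 0.256, 0.0], [-0.001, -0.004, -1.0]]
wrist_force: [9.4, -2.8, -5.5]
gripper_width: 0.264
```

```bash
python3 k.py
```

```text
[0.4473433  0.25149252 0.10358272] [ 9.65262345 -3.57238717 -4.20297421] [-1.01531889 -2.71883746  0.01931036] -101.981197757983 0.03977392772100815
[0.26, 0.3, 1.4, -0.4, -0.004, 0.001, -0.015],
[0.26, -0.0, 1.4, 0.0, 0.0, 0.0, 0.035],
```

The keeper is at its stop: the force rises to about 10 N without motion. Backing off, opening and rising, then moving aside to check.

Emit:
apply_moves:
  steps:
    - [[0.26, 0, -2.5, 0, 0, 0, 0], [0.26, 0, -2.5, 0, 0, 0, 0], [0.32, 0, 0, 0, 0, 0, 0], [0.32, 0, 0, 0, 0, 0, 0], [0.32, 0, 0, -10, 0, 0, 0], [0.32, 0, 0, -30, 0, 0, 0], [0.32, 0, 0, -50, 0, 0, 0], [0.32, 40, 0, -50, 0, 0, 0], [0.32, 60, 0, 0, 0, 0, 0], [0.32, 60, 0, 0, 0, 0, 0], [0.32, 60, 0, 0, 0, 0, 0], [0.32, 0, 0, 0, 0, 0, 0]]

```text
time_s: 39.12
tcp_pos: [0.3923, 0.0358, 0.2432]
ee_rot: [[-0.26, -0.966, 0.001], [-0.966, 0.26, 0.0], [-0.001, -0.001, -1.0]]
wrist_force: [0.4, 0.3, -0.0]
gripper_width: 0.32
```

```bash
python3 - <<'E'
from h import *
s=sense();print(s["time_s"],s["tcp_pos"],s["wrist_force"])
ims=[]
for n in ["scene","top"]:
    p=capture(n); u,v=proj(p,[.461,.32,.06])[0].astype(int)
    ims.append(cv2.resize(p["color"][v-45:v+45,u-40:u+40],(400,450),interpolation=2)); print(n,u,v)
    for t,z in [("glaze_pot",.05),("pencil",.004)]:
        for d in masks_of(p,t)[:1]: print(t,d["confidence"],d["box"])
    np.save(f"f_{n}.npy",p,allow_pickle=True)
cv2.imwrite("pics/f.png",np.hstack(ims)[:,:,::-1])
E
```

```text
39.125 [0.39233171 0.03575562 0.24319434] [ 0.40475236  0.27555668 -0.00328647]
scene 304 336
glaze_pot 0.69 [203.9, 282.9, 28.2, 37.1]
pencil 0.68 [347.6, 346.0, 34.4, 63.3]
top 244 313
glaze_pot 0.74 [226.7, 301.4, 25.8, 24.7]
pencil 0.61 [256.3, 341.8, 53.7, 27.5]
```

View pics/f.png

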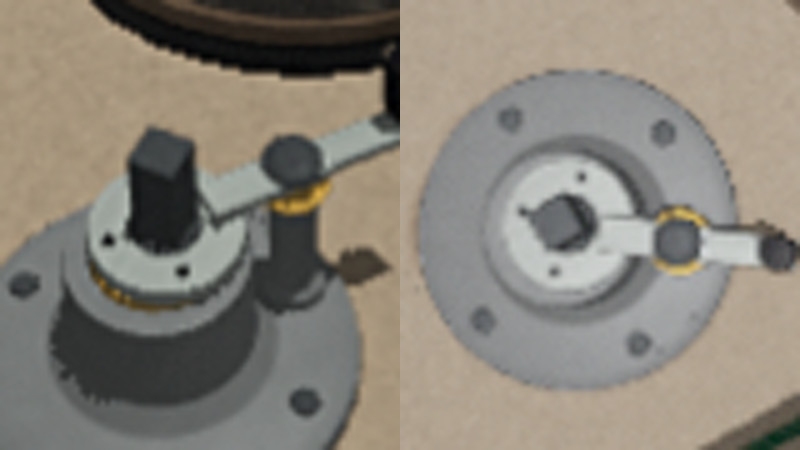

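The final view shows the collar flat on the bush and the keeper tongue over it, pointing at the hub axis, with pot and pencil in place. The top-camera "glaze_pot" box lies on the foot, so it is a misdetection. Handing in.

```bash
python3 -c "
from h import *
print(r.finish_job())"
```

```text
the job is handed in; nothing more can be done
None
```

The spindle is back in the bush with its collar seated, and the keeper is swung fully over it. I handed the job in at about 39 s of the 72 s allowed; the hand-in reports no verdict.

- **Entry:** I started the spindle leaning 14°, with its tip centre about 1.7 mm below the bush face. I felt the wall at roughly 2–3 N, then straightened it.
- **Sliding down:** I moved it sideways until there was no side load, then lowered it in small steps. At every check on the way down the wrist showed only the spindle's weight, about 2.1–2.5 N.
- **Seating:** The tip stopped 48.0 mm below the bush face, the nominal home depth. The seating load stayed around 10 N, well under the 30 N limit.
- **Keeper:** I pushed the knob round until it met its stop, where the force rose to about 10 N without movement.

**Last checks:**
- The final pictures show the collar flat on the bush, the keeper tongue over it and pointing at the hub axis, and the arm clear of everything.
- The pot and pencil stand where they did at the start in the scene picture.
- One check disagreed: in the last top picture the network placed the glaze pot on the foot. I took that as a false report, since the scene view shows the pot unmoved.

I viewed one picture over the budget of 10.

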